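# Unload the ejector block and close the transport case

## Task

Unload the cleaned brass inserts that are in the ejector block: press a well's key all the way down to push its insert up, grip the raised insert and set it on the floor of the white transport case, side by side with the others and none on top of another. When every insert is in the case, put the lid on squarely and press it down until it is fully home against the stiff gasket. Leave the bottles, tubs and tweezers where they stand.

Things in the scene. Friction and masses are not known exactly. Their poses are not given: they have to be found in the camera images.
- block: fixed aluminium ejector block. Origin on the table, under the middle of its row of four wells; z up, y along the row, -x is the side with the keys. Well part: x -30 to +40, y -125 to +125, top at 58 mm. In front of it (x -85 to -30) a lower deck, top at 24 mm, carries the keys
- case: fixed open transport case, white plastic, 110 (x) by 160 (y) mm outside, walls 5 mm thick and 45 mm high, floor 5 mm thick (inside 100 by 150, 40 deep). Origin centre of its underside; z up. It has a black gasket round the whole rim
- gasket (a joint): how far the case's gasket is pressed down, m. 0: gasket stands 6 mm above the walls (its top 51 mm above the table); 0.006: fully down, level with the walls (45 mm). Stiff: moves under about 6 N (the lid alone does not press it down), needs no more than about 15 N, and stays where it is left
- lid: the case's loose lid, white plastic: plate 116 (x) by 166 (y) by 5 mm, under it a plug 92 by 142 by 6 mm (4 mm play all round in the case), on top a grey handle block 20 (x) by 44 (y) by 26 mm. Origin centre of the plug's underside; z up; plate 6 to 11 mm above it, handle 11 to 37. Lies plug down on the table. On the unpressed gasket its origin is 45 mm above the case's, fully home 39 mm
- lid_handle (a point): middle of the top face of the lid's handle
- well0 (a point): centre of the mouth of well 0 (at block y = -90 mm, on the block's top, 58 mm above the table). Wells are 26 mm square, 28 mm deep; an ejector pin 14 mm thick comes up through a hole in the middle of the floor; its end is level with the floor at rest
- well1 (a point): centre of the mouth of well 1 (at block y = -30 mm, on the block's top, 58 mm above the table). Wells are 26 mm square, 28 mm deep; an ejector pin 14 mm thick comes up through a hole in the middle of the floor; its end is level with the floor at rest
- well2 (a point): centre of the mouth of well 2 (at block y = 30 mm, on the block's top, 58 mm above the table). Wells are 26 mm square, 28 mm deep; an ejector pin 14 mm thick comes up through a hole in the middle of the floor; its end is level with the floor at rest
- well3 (a point): centre of the mouth of well 3 (at block y = 90 mm, on the block's top, 58 mm above the table). Wells are 26 mm square, 28 mm deep; an ejector pin 14 mm thick comes up through a hole in the middle of the floor; its end is level with the floor at rest
- key0_top (a point): middle of the top of the black push key of well 0, 60 mm in front (block -x) of that well. Key top 30 (x) by 34 (y) mm, 48 mm above the table at rest. Pressing it straight down (about 5 to 8 N) raises that well's ejector pin by the same amount; full travel 18 mm, then a hard stop (key top at 30 mm). Key and pin stay where they are left
- key1_top (a point): middle of the top of the black push key of well 1, 60 mm in front (block -x) of that well. Key top 30 (x) by 34 (y) mm, 48 mm above the table at rest. Pressing it straight down (about 5 to 8 N) raises that well's ejector pin by the same amount; full travel 18 mm, then a hard stop (key top at 30 mm). Key and pin stay where they are left
- key2_top (a point): middle of the top of the black push key of well 2, 60 mm in front (block -x) of that well. Key top 30 (x) by 34 (y) mm, 48 mm above the table at rest. Pressing it straight down (about 5 to 8 N) raises that well's ejector pin by the same amount; full travel 18 mm, then a hard stop (key top at 30 mm). Key and pin stay where they are left
- key3_top (a point): middle of the top of the black push key of well 3, 60 mm in front (block -x) of that well. Key top 30 (x) by 34 (y) mm, 48 mm above the table at rest. Pressing it straight down (about 5 to 8 N) raises that well's ejector pin by the same amount; full travel 18 mm, then a hard stop (key top at 30 mm). Key and pin stay where they are left
- insert0: brass insert, 24 by 24 mm and 28 mm tall (own z), 0.08 to 0.15 kg, a round dark bore mark on its top. Origin at its centre. May be absent. If present it starts in the well of the same number, flush with the block's top (nothing to grip), square with the block; with its key fully pressed it stands 18 mm proud
- insert1: brass insert, 24 by 24 mm and 28 mm tall (own z), 0.08 to 0.15 kg, a round dark bore mark on its top. Origin at its centre. May be absent. If present it starts in the well of the same number, flush with the block's top (nothing to grip), square with the block; with its key fully pressed it stands 18 mm proud
- insert2: brass insert, 24 by 24 mm and 28 mm tall (own z), 0.08 to 0.15 kg, a round dark bore mark on its top. Origin at its centre. May be absent. If present it starts in the well of the same number, flush with the block's top (nothing to grip), square with the block; with its key fully pressed it stands 18 mm proud
- insert3: brass insert, 24 by 24 mm and 28 mm tall (own z), 0.08 to 0.15 kg, a round dark bore mark on its top. Origin at its centre. May be absent. If present it starts in the well of the same number, flush with the block's top (nothing to grip), square with the block; with its key fully pressed it stands 18 mm proud
- vial_a: bystander, loose: small amber vial 28 mm wide, 55 tall. Origin centre of its underside. Not to be disturbed
- vial_b: bystander, loose: small amber vial 32 mm wide, 60 tall. Origin centre of its underside. Not to be disturbed
- tub: bystander, loose: white tub 80 mm wide, 70 tall. Origin centre of its underside. Not to be disturbed
- tub2: bystander, loose: white tub 72 mm wide, 65 tall. Origin centre of its underside. Not to be disturbed
- brown: bystander, loose: amber bottle 60 mm wide, 110 tall. Origin centre of its underside. Not to be disturbed
- tweezers: bystander, loose: steel tweezers 120 mm long, lying flat. Origin centre of its underside. Not to be disturbed

How it is judged:
By the outcome, as a careful person would: the job done as asked, in the order asked, and still so for the second after the job is handed in, with the robot touching nothing.
Of insert0, insert1, insert2, insert3 only 3 to 4 are there at a start; the rules pass over those that are not, and their reading is None.
At some moment in a run one of lid may be knocked a few centimetres aside while the robot is not near it.
Once in a run the grip may slacken for a moment while it holds something.
It also fails if it takes over 210 s, if anything falls off the work surface, if the arm or the gripper's body presses on something with over 40 N, if the wrist force passes 120 N, or if a joint passes its speed limit or range.

## Robot

A 6-joint arm with a two-finger parallel gripper is mounted at the origin on the work surface. World frame = base frame: x ahead of the robot, y to its left, z up, the work surface at z = 0. Lengths are in mm, angles in rad, forces in N, time in s.
With the tool pointing down it reaches from about 350 to 875 mm from the base axis. Payload 15.5 kg.
Tool frame: the origin (TCP) lies at the very end of the fingers, on their centre line; the grasp point (between the pads) lies 19 mm behind it; z points along the fingers, x is the direction in which the jaws open and shut, and the axes are right-handed (so a half turn about z gives the same grasp; the last joint's range is limited). The gripper opens to 85 mm and grips with 20 to 120 N. Pads are 22 mm wide; open, the fingers measure 114 mm over their backs; the gripper's body (76 mm by 85 mm) begins 54 mm behind the grasp point. The pads swing forward as they close: fully open they stand 13 mm farther back than shut.
Start: joints at [1.185, 0.494, 1.345, -0, 1.302, -0.096], TCP at [179.194, 598.762, 231.277] pointing down, gripper open.
Joint ranges: [-2.91, 2.91], [-0.82, 2.16], [0.22, 2.67], [-1.22, 4.37], [0.12, 2.79], [-3.08, 3.08]. Speed limits (rad/s): [1.89, 1.89, 2.57, 3.01, 3.01, 3.01].

## Interface

Orientations are given as a unit quaternion [x, y, z, w].
In Python, from workcell import r gives the robot as it stands. Calls block until the motion is done:
- r.reach(position, orientation): joint-space move of the TCP to a pose.
- r.move_l(position, rot=None, velocity=150, guard=None): straight line of the TCP; rot=None keeps the orientation; velocity is the mean speed in mm/s. With guard (N) it stops when the force on the tool has changed by that much, and returns True; else False.
- r.set_joints(angles): joint-space move.
- r.move_gripper(opening): finger opening in mm; the grip force is fixed at half the most; returns when the fingers have stopped.
- r.hold(seconds).
- r.solve_ik(position, orientation): joint angles nearest the present ones, or None.
- r.read_camera(name): name is "scene" or "top" or "wrist"; returns the picture (420x560x3 uint8, red, green, blue); there is no depth.
- r.camera_model(name): a dict with "fovy" (degrees; the focal length in pixels is half the picture's height over the tangent of half this angle, whatever the lens; pixels are square), "cx", "cy" (the principal point, pixels), "dist" ([k1, k2, p1, p2, k3] as OpenCV has them; the pictures are not rectified), "world_from_camera" (4x4, takes a point from camera to world coordinates). Camera axes: x right, y up, looking along -z (the intrinsics and any distortion apply to the point x, -y, -z); pixel columns grow to the right and rows downward; lengths in mm; the calibration is good to about 2 mm. A picture is of the moment at which its call begins: read the wrist's pose just before it. camera_model takes no time and is no camera call; for the wrist camera it gives the pose at the moment of the call.
A pose or a line that the arm cannot do raises r.Unreachable and nothing moves.
- r.hand_in(): hands the job in, once; it reports no verdict.
Readings, each from a call of its own:
- r.current_time_s(): time.
- r.current_joint_pos(): joint angles.
- r.current_joint_vel(): joint speeds.
- r.current_joint_torque(): joint torques, N m.
- r.current_tcp_pos(): TCP position.
- r.current_tool_rot(): TCP orientation.
- r.current_contact_force(): force on the tool from outside, world axes, zero at the start.
- r.current_torque(): the same for the moment, N m.
- r.current_width(): finger opening in mm.
Only numpy, scipy, OpenCV 4.12 (cv2) and the standard library are available. Lean on these libraries where they do the work, as an engineer would, in place of code of your own. Each camera call takes 0.05 s, during which the arm holds its last target. There are 200 camera calls.

## Working session

There is one attempt and no reset: what is moved stays moved. The work goes in short steps, each a Python script; the robot and the scene stay as the last script left them, time stands still between calls to the robot, and variables do not carry over. Pictures are saved under pics/ and viewed, about 12 in all and at most 16, crops included, and the job is handed in when it is done.

```bash
mkdir -p pics; ls; python3 - <<'E'
from workcell import r
import cv2
for n in("scene","top"):
    im=r.read_camera(n); cv2.imwrite(f"pics/{n}0.png",im[:,:,::-1])
    m=r.camera_model(n);print(n,m)
print(r.current_tool_rot(),r.current_time_s(),r.current_width())
E
```

```text
pics
scene {'fovy': 48.87411794869077, 'cx': 272.3331272521455, 'cy': 206.89872181213389, 'dist': array([-0.00298379,  0.        ,  0.        ,  0.        ,  0.        ]), 'world_from_camera': array([[-8.17248130e-01, -4.61839803e-01,  3.44687524e-01,
         9.49524243e+02],
       [ 5.76275232e-01, -6.58583873e-01,  4.83915425e-01,
         6.09961522e+02],
       [ 3.51424020e-03,  5.94113859e-01,  8.04373279e-01,
         9.02711026e+02],
       [ 0.00000000e+00,  0.00000000e+00,  0.00000000e+00,
         1.00000000e+00]])}
top {'fovy': 44.263204419414485, 'cx': 277.5582923828757, 'cy': 206.1300520086187, 'dist': array([0.04455468, 0.        , 0.        , 0.        , 0.        ]), 'world_from_camera': array([[ 7.06339794e-02,  9.75025686e-01, -2.10560568e-01,
         3.59400758e+02],
       [-9.97501605e-01,  6.87930182e-02, -1.60644900e-02,
         7.61214165e+01],
       [-1.17819332e-03,  2.11169204e-01,  9.77448812e-01,
         1.25649208e+03],
       [ 0.00000000e+00,  0.00000000e+00,  0.00000000e+00,
         1.00000000e+00]])}
[ 8.02101842e-01  5.97187022e-01 -4.72725887e-04  2.70242544e-04] 0.1 85.75812466049773
```

View pics/top0.png

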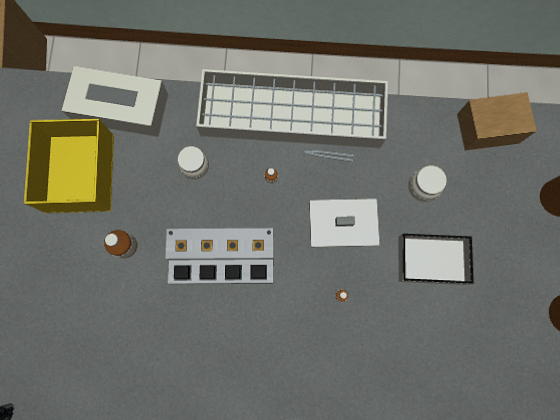

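View pics/scene0.png

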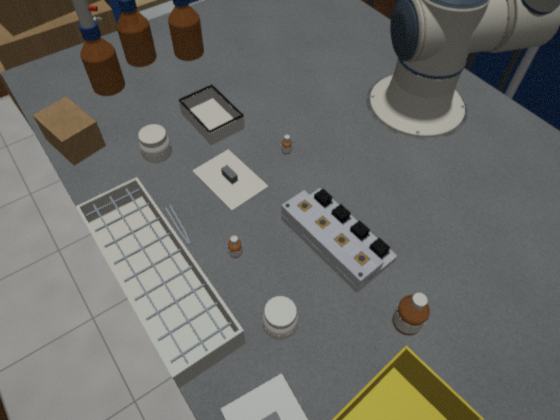

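The top view shows four inserts in the block at about (181..258, 245) with the keys below them. The lid is at (344,222), the case at (436,259), and a vial at (342,295). I'll enlarge it for measuring.

```bash
cat > h.py <<'E'
import numpy as np, cv2
from workcell import r
from scipy.spatial.transform import Rotation as R
def K(m):
    f=210/np.tan(np.radians(m["fovy"]/2)); return np.array([[f,0,m["cx"]],[0,f,m["cy"]],[0,0,1.]])
def p2w(m,px,z):
    px=np.array(px,float).reshape(-1,1,2)
    u=cv2.undistortPoints(px,K(m),m["dist"]).reshape(-1,2)
    T=m["world_from_camera"]; d=np.c_[u[:,0],-u[:,1],-np.ones(len(u))]@T[:3,:3].T
    o=T[:3,3]; return o+d*((z-o[2])/d[:,2])[:,None]
def w2p(m,P):
    T=m["world_from_camera"];c=(np.array(P,float).reshape(-1,3)-T[:3,3])@T[:3,:3]
    c=c*[1,-1,-1]
    return cv2.projectPoints(c,np.zeros(3),np.zeros(3),K(m),np.array(m["dist"]))[0].reshape(-1,2)
def down(yaw): # tool z down, tool x (jaw) along world angle yaw
    c,s=np.cos(yaw),np.sin(yaw)
    return R.from_matrix(np.array([[c,s,0],[s,-c,0],[0,0,-1]])).as_quat()
def crop(im,x0,y0,x1,y1,k,name):
    c=cv2.resize(im[y0:y1,x0:x1,::-1],None,fx=k,fy=k,interpolation=cv2.INTER_CUBIC); cv2.imwrite("pics/"+name,c)
E
python3 - <<'E'
from h import *
im=cv2.imread("pics/top0.png")[:,:,::-1]
crop(im,155,190,285,290,6,"blk.png"); crop(im,300,185,480,305,4,"lidcase.png")
E
```

```text
(no output)
```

View pics/blk.png

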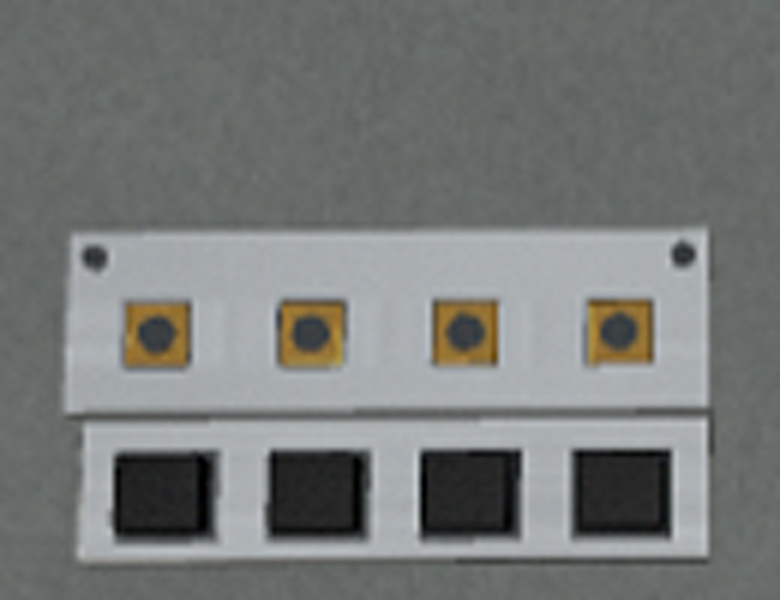

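View pics/lidcase.png

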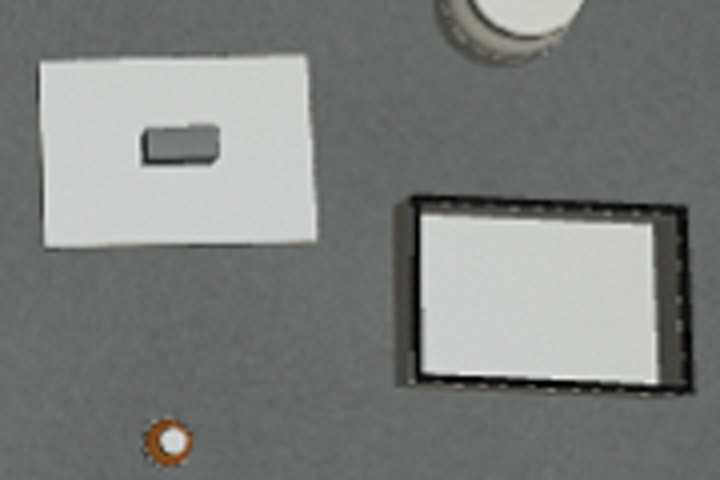

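```bash
python3 - <<'E'
from h import *
m=r.camera_model("top")
def o(pts,x0,y0,k): return (np.array(pts,float)+.5)/k-.5+[x0,y0]
w=p2w(m,o([(619,330),(465,331),(310,333),(156,334)],155,190,6),58)
k=p2w(m,o([(621,493),(468,494),(315,493),(160,494)],155,190,6),48)
l=p2w(m,o([(40,60),(307,56),(317,241),(45,246)],300,185,4),11)
g=p2w(m,o([(413,197),(686,207),(693,392),(417,384)],300,185,4),51)
v=p2w(m,o([(169,443)],300,185,4),30)
np.set_printoptions(precision=1,suppress=True)
for n,a in zip("wklg",(w,k,l,g)):
    print(n,a[:,:2].tolist(),a.mean(0),np.linalg.norm(np.diff(a,axis=0),axis=1), [np.degrees(np.arctan2(*(a[i]-a[j])[[1,0]])) for i,j in((3,0),(2,1))])
print(v)
E
```

```text
w [[522.6346777926087, 135.4921786080995], [518.0452604480602, 195.2550039526672], [513.0641808933173, 255.29748683301705], [508.52841562897424, 314.88014194183916]] [515.6 225.2  58. ] [59.9 60.2 59.8] [np.float64(94.49622995160526), np.float64(94.7423556490916)]
k [[460.58991370649863, 130.18088518204883], [456.0601074192079, 189.36377115127615], [452.33581259265475, 248.55940661213288], [447.83008110020546, 308.3550012353014]] [454.2 219.1  48. ] [59.4 59.3 60. ] [np.float64(94.09620984681538), np.float64(93.60002036027979)]
l [[649.7087240646892, 18.622169068991283], [663.8120039404673, -145.62999501695222], [549.1704165410172, -155.09086077583356], [534.3778181909408, 8.958151990941559]] [599.3 -68.3  11. ] [164.9 115.  164.7] [np.float64(-175.21015736929346), np.float64(-175.28232192550132)]
g [[573.1955797133375, -203.05541069588602], [578.6884079827919, -361.58092245900866], [471.3299217799923, -364.3500165568147], [464.1657168033655, -207.26250561156874]] [ 521.8 -284.1   51. ] [158.6 107.4 157.3] [np.float64(-177.79024527543174), np.float64(-178.52249933092125)]
[[421.3 -68.8  30. ]]
```

Sizes check out: 60 mm pitch, lid about 165×115, and a key-to-well offset of about 60 mm. I'll press the keys now with the jaws closed along block x, then take wrist pictures.

```bash
cat >> h.py <<'E'
BY=np.radians(4.6); BO=np.array([515.6,225.2])
def blk(x,y): c,s=np.cos(BY),np.sin(BY); return BO+[c*x-s*y,s*x+c*y]
def snap(n,name): 
    m=r.camera_model(n); im=r.read_camera(n); cv2.imwrite("pics/"+name+".png",im[:,:,::-1]); np.save("pics/"+name+".npy",m,allow_pickle=True); return im,m
E
python3 - <<'E'
from h import *
r.move_gripper(0)
r.reach([*blk(-60,90),110],down(BY)); print(r.current_joint_pos(),r.current_width())
for i in (3,2,1,0):
    p=blk(-60,-90+60*i)
    r.move_l([*p,110],velocity=250); r.move_l([*p,56],velocity=150)
    f0=r.current_contact_force()
    h=r.move_l([*p,28],velocity=20,guard=25)
    print(i,h,r.current_tcp_pos(),r.current_contact_force()-f0)
    r.move_l([*p,100],velocity=200)
r.move_l([*blk(-60,0),300],velocity=250)
r.move_gripper(45)
snap("wrist","w1"); print(r.current_time_s())
E
```

```text
[4.96860023e-01 5.35437558e-01 1.67591543e+00 1.70477453e-04
 9.29550147e-01 4.14680203e-01] -0.14315273878505907
3 True [448.7153016  310.16214894  29.93573035] [-1.04310046 -1.43928763 12.00095192]
2 True [453.59812777 250.34068928  29.92754901] [-1.97544994 -1.88361465 10.47390335]
1 True [458.43686416 190.52788827  29.92679599] [-1.80055754 -0.13970219 12.63981898]
0 True [463.22852326 130.66672888  29.9267827 ] [-1.30582439 -1.29923549 13.53089954]
14.2917
```

View pics/w1.png

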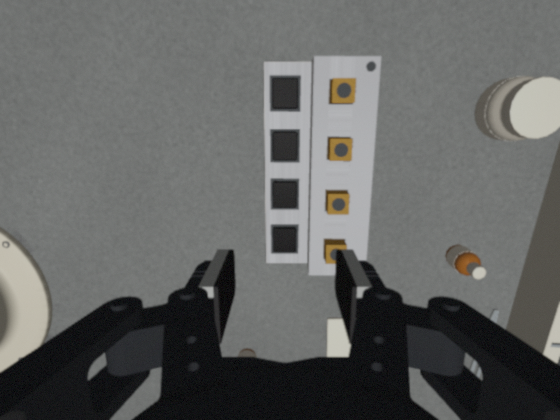

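All four keys are at their stop (about 29.93 mm) and all inserts are raised. The bores are at (344,90), (341,149), (339,204) and (335,254). I'll cross-check those positions and then view the case with the wrist camera.

```bash
python3 - <<'E'
from h import *
np.set_printoptions(precision=1,suppress=True)
m=np.load("pics/w1.npy",allow_pickle=True).item()
w=p2w(m,[(335.5,254.5),(338.5,204),(341,149.5),(344,90.5)],76)[:,:2]
print(w,w.mean(0)-BO,np.linalg.norm(np.diff(w,axis=0),axis=1),np.degrees(np.arctan2(*(w[3]-w[0])[::-1]))-90)
r.move_l([500,-284,320],velocity=350)
# look at the case: camera sits off on +y side (picture up); shift so case is mid-picture
m=r.camera_model("wrist"); print(m["world_from_camera"], r.current_tcp_pos(), w2p(m,[521.8,-284.1,51]))
r.move_l([490,-380,320],velocity=300)
snap("wrist","w2"); print(r.current_time_s())
E
```

```text
[[522.  136.5]
 [518.  196.9]
 [513.3 256.8]
 [508.9 316.2]] [-0.   1.4] [60.5 60.1 59.6] 4.146449310485721
[[   1.    -0.1   -0.   494.2]
 [   0.1    1.     0.3 -217.8]
 [   0.    -0.3    1.   463.4]
 [   0.     0.     0.     1. ]] [ 499.9 -282.7  320.1] [[302.2 175.1]]
16.4167
```

View pics/w2.png

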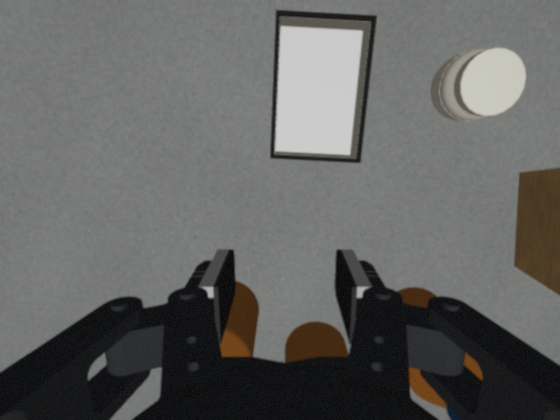

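The case shows its gasket corners at about (277,11), (376,16), (361,162) and (270,158), and it is empty. Next I'll compute its pose and do the first pick and place.

```bash
cat >> h.py <<'E'
CY=np.radians(1.9); CO=np.array([521.8,-284.1])
def cas(x,y): c,s=np.cos(CY),np.sin(CY); return CO+[c*x-s*y,s*x+c*y]
def transfer(i,yc):
    p=blk(0,-90+60*i)
    if r.current_tcp_pos()[2]<140: r.move_l([*r.current_tcp_pos()[:2],150],velocity=200)
    r.move_l([*p,130],rot=down(BY),velocity=300)
    r.move_gripper(42)
    hit=r.move_l([*p,59.5],velocity=100,guard=8)
    z=r.current_tcp_pos()[2]
    r.move_gripper(0); wg=r.current_width()
    r.move_l([*p,130],velocity=150); w1=r.current_width()
    q=cas(0,yc)
    r.move_l([*q,130],rot=down(CY),velocity=280); w2=r.current_width()
    print(i,"hit",hit,z,"widths",wg,w1,w2,"t",r.current_time_s())
    if w2<20: return False
    r.move_l([*q,40],velocity=120)
    h=r.move_l([*q,8],velocity=25,guard=5); print(" down",h,r.current_tcp_pos(),r.current_width())
    r.move_gripper(42)
    r.move_l([*q,130],velocity=150)
    return True
E
python3 - <<'E'
from h import *
np.set_printoptions(precision=1,suppress=True)
m=np.load("pics/w2.npy",allow_pickle=True).item()
a=p2w(m,[(277,11.5),(375.5,16),(360.5,162),(270.5,158)],51)
print(a,a.mean(0),np.linalg.norm(np.diff(a,axis=0),axis=1),[np.degrees(np.arctan2(*(a[i]-a[j])[[1,0]])) for i,j in((0,3),(1,2))])
print(transfer(3,-54))
m=r.camera_model("wrist");print(r.current_time_s())
snap("wrist","w3"); snap("top","t3")
E
```

```text
[[ 467.6 -205.8   51. ]
 [ 574.5 -201.7   51. ]
 [ 580.6 -359.7   51. ]
 [ 471.6 -363.6   51. ]] [ 523.6 -282.7   51. ] [107.  158.1 109.1] [np.float64(91.44081881618087), np.float64(92.20851093354636)]
3 hit False 59.95035013002677 widths 22.255630183423015 22.558379508946377 22.434576165374892 t 23.4417
 down True [ 523.5 -338.    17.5] 22.415855875257808
True
26.4417
```

View pics/w3.png

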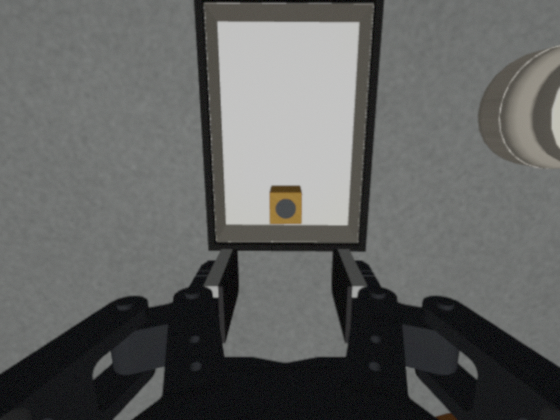

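The insert stands upright on the floor near the -y end, with its bore at (286,208). I'll do the other three the same way.

```bash
sed -i 's/CO=np.array(\[521.8,-284.1\])/CO=np.array([522.7,-283.4])/' h.py; python3 - <<'E'
from h import *
np.set_printoptions(precision=1,suppress=True)
for i,y in((2,-18),(1,18),(0,54)):
    if not transfer(i,y): print("LOST");break
if True:
    r.move_l([*cas(-10,-100),300],velocity=250)
    snap("wrist","w4"); im,_=snap("top","t4"); crop(im,150,150,490,310,2.3,"t4c.png"); print(r.current_time_s())
E
```

```text
2 hit False 59.931848741540115 widths 22.544008334670444 22.39682679725144 22.567197789739435 t 33.05
 down True [ 523.2 -301.3   17.5] 22.370768576401765
1 hit False 59.92129197264784 widths 22.186219674768626 22.34462686666318 22.68619363469901 t 41.8917
 down True [ 522.  -265.4   17.5] 22.12245121692507
0 hit False 59.898471507008026 widths 22.122008181832786 22.571732217490478 22.546856460557688 t 50.0667
 down True [ 520.8 -229.4   17.6] 22.427760194804783
54.2333
```

View pics/w4.png

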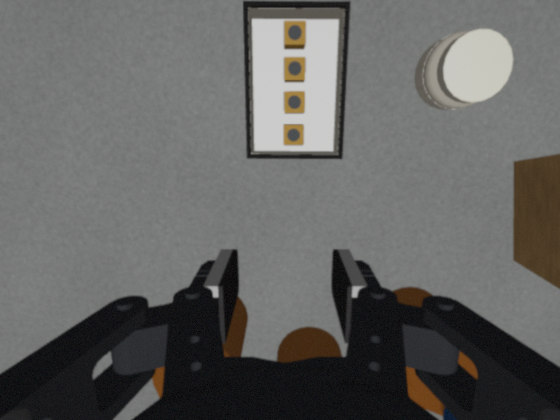

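View pics/t4c.png

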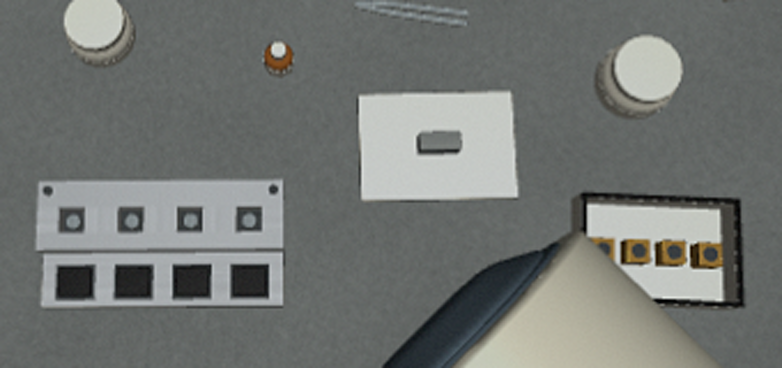

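All four inserts stand in a row at (294,33), (294,69), (294,102) and (293,134), and the wells are empty. The lid has shifted by about 1 cm, so I'll measure it again with the wrist camera.

```bash
python3 - <<'E'
from h import *
np.set_printoptions(precision=1,suppress=True)
m=np.load("pics/w4.npy",allow_pickle=True).item()
a=p2w(m,[(244.5,3),(350,3),(343,158.5),(247,158.5)],51)
print(a.mean(0),np.linalg.norm(np.diff(a,axis=0),axis=1),[np.degrees(np.arctan2(*(a[i]-a[j])[[1,0]])) for i,j in((0,3),(1,2))])
r.move_l([600,-185,260],velocity=250)
im,_=snap("wrist","w5"); crop(im,180,0,430,240,2.5,"w5c.png"); print(r.current_time_s())
E
```

```text
[ 524.  -283.5   51. ] [107.7 157.7 110. ] [np.float64(91.1871131341694), np.float64(92.03375913740769)]
55.3083
```

View pics/w5c.png

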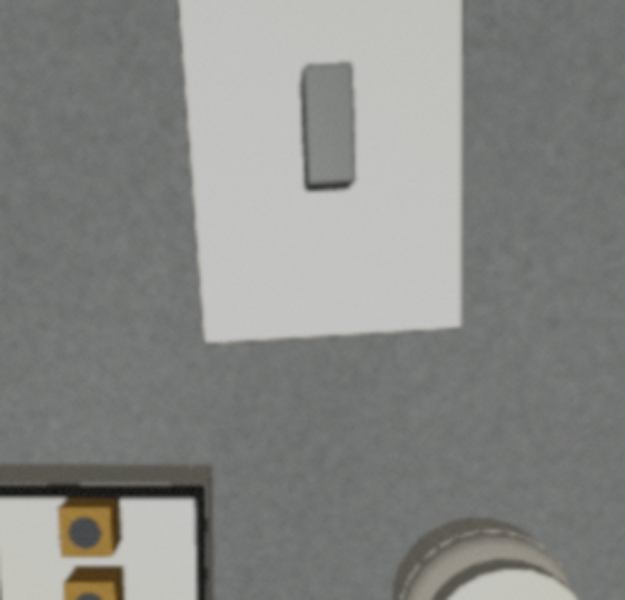

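The handle top's corners are at crop (305,64), (352,63), (354,183), (306,187). The plate's front corners are at (206,343) and (461,327).

```bash
sed -i 's/CY=np.radians(1.9); CO=np.array(\[522.7,-283.4\])/CY=np.radians(1.8); CO=np.array([523.4,-283.3])/' h.py; python3 - <<'E'
from h import *
np.set_printoptions(precision=1,suppress=True)
m=np.load("pics/w5.npy",allow_pickle=True).item()
o=lambda p:(np.array(p,float)+.5)/2.5-.5+[180,0]
h=p2w(m,o([(305,64),(352.5,63),(354,183),(306,187)]),37)
f=p2w(m,o([(206,343),(461,327)]),11)
d=f[1]-f[0]; yaw=np.arctan2(d[1],d[0]); u=np.array([-np.sin(yaw),np.cos(yaw)])
c2=f.mean(0)[:2]+83*u
sides=p2w(m,o([(181,0),(206,343),(461,327),(461.5,0)]),11)
print("handle",h,h.mean(0),"front",f,np.linalg.norm(d),np.degrees(yaw),c2)
print([np.degrees(np.arctan2(*(sides[i]-sides[j])[[1,0]]))-90 for i,j in((0,1),(3,2))])
E
```

```text
handle [[611.  -34.4  37. ]
 [629.5 -33.4  37. ]
 [632.8 -76.7  37. ]
 [613.5 -78.8  37. ]] [621.7 -55.8  37. ] front [[ 572.5 -143.2   11. ]
 [ 687.2 -132.3   11. ]] 115.15616118598456 5.406941959295436 [622.  -55.1]
[np.float64(5.157354164950377), np.float64(5.49183775417994)]
```

Handle centre and front edge agree on the lid at (621.9,-55.4), yaw 5.3°. Gripping it now.

```bash
python3 - <<'E'
from h import *
np.set_printoptions(precision=1,suppress=True)
L=[621.9,-55.4]; LY=np.radians(5.3)
r.move_l([*L,110],rot=down(LY),velocity=250)
r.move_gripper(48)
print(r.move_l([*L,14],velocity=80,guard=6),r.current_tcp_pos())
r.move_gripper(0); print(r.current_width(),r.current_tcp_pos())
r.move_l([*L,150],velocity=100); print(r.current_width())
r.move_l([*CO,150],rot=down(CY),velocity=150); print(r.current_width(),r.current_tcp_pos(),r.current_contact_force())
snap("wrist","w6"); print(r.current_time_s())
E
```

```text
False [622.2 -55.4  14.5]
18.79726673410754 [622.2 -55.5  14.5]
18.971744132183034
18.866702247055127 [ 523.6 -282.7  150. ] [ 0.1  0.4 -2. ]
61.575
```

View pics/w6.png

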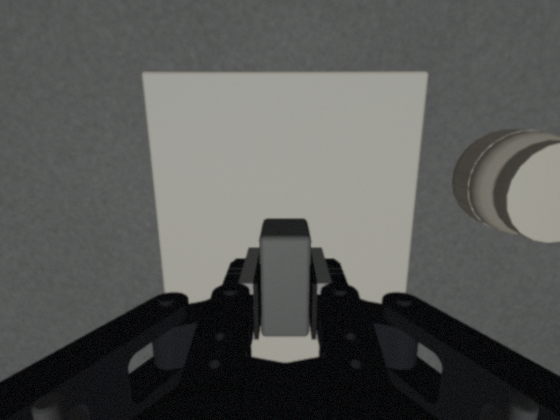

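The lid hangs level and square in the jaws, with its far plate corners at (143,72) and (428,72). I'll use those for the in-hand offset, correct for it, and set the lid down.

```bash
python3 - <<'E'
from h import *
np.set_printoptions(precision=1,suppress=True)
m=np.load("pics/w6.npy",allow_pickle=True).item()
f=p2w(m,[(143,71.5),(428,71.5)],146.5); d=f[1]-f[0]; yaw=np.arctan2(d[1],d[0])
c=f.mean(0)[:2]-83*np.array([-np.sin(yaw),np.cos(yaw)])
t=r.current_tcp_pos()
off=c-t[:2]; print(np.linalg.norm(d),np.degrees(yaw),"offset",off)
p=CO-np.clip(off,-1.5,1.5)
r.move_l([*p,75],velocity=100); print("w",r.current_width())
h=r.move_l([*p,50],velocity=15,guard=4); print(h,r.current_tcp_pos(),"expect z 59.5",r.current_width())
im,_=snap("wrist","w7")
im,_=snap("top","t7"); crop(im,390,200,490,300,6,"t7c.png"); print(r.current_time_s())
E
```

```text
114.53809417054856 1.902704166913818 offset [ 0.3 -0.3]
w 18.706476904371595
True [ 523.  -282.9   58.4] expect z 59.5 18.6780053742898
63.6333
```

View pics/w7.png

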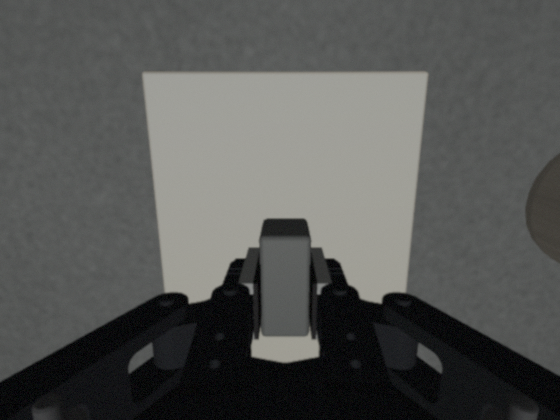

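It stopped at 58.4, which puts the lid origin about 44 mm up: the plug is in and resting on the gasket. I'll release it and press on the handle with closed fingers.

```bash
python3 - <<'E'
from h import *
np.set_printoptions(precision=1,suppress=True)
p=r.current_tcp_pos()[:2]
r.move_gripper(50); r.move_l([*p,140],velocity=120); r.move_gripper(0)
r.move_l([*p,88],velocity=80)
f0=r.current_contact_force()
h=r.move_l([*p,74],velocity=10,guard=28)
print(h,r.current_tcp_pos(),"home 76",r.current_contact_force()-f0)
r.move_l([*p,150],velocity=120)
r.move_l([*(cas(-10,-105)),300],velocity=200)
im,_=snap("wrist","w8")
r.reach([400,200,300],down(0.4))
im,_=snap("top","t8"); crop(im,100,140,480,310,2,"t8c.png"); print(r.current_time_s())
E
```

```text
True [ 522.9 -282.8   76. ] home 76 [-1.1  0.9  8.9]
71.4417
```

View pics/w8.png

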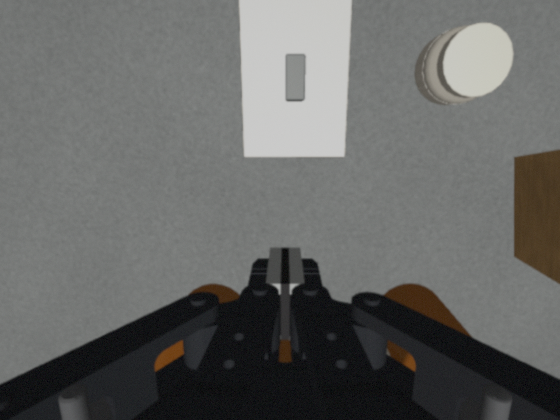

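View pics/t8c.png

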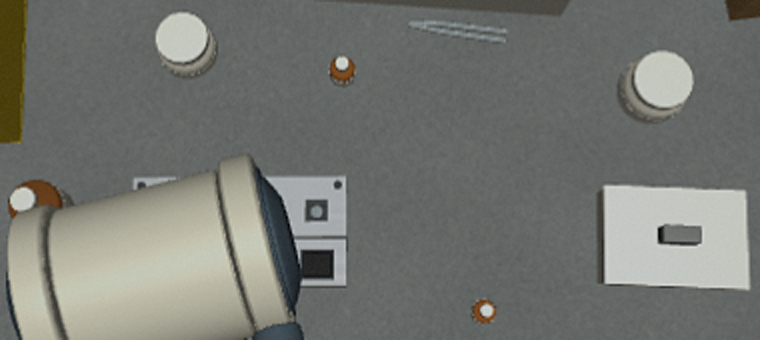

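The lid sits square on the case and no bystander has moved. I'll press once more to confirm the stop to better precision, then hand in.

```bash
python3 - <<'E'
from h import *
p=[522.9,-282.8]
r.move_l([*p,150],rot=down(CY),velocity=250); r.move_l([*p,82],velocity=80)
f0=r.current_contact_force()
h=r.move_l([*p,74],velocity=8,guard=32); print(h,r.current_tcp_pos(),r.current_contact_force()-f0)
r.move_l([*p,200],velocity=120)
m=r.camera_model("top"); im,_=snap("top","t9"); print(r.current_time_s())
r.hand_in()
E
```

```text
True [ 522.89915202 -282.76951009   76.04953535] [-1.60549477  0.13724398  9.6803507 ]
76.725
the job is handed in; nothing more can be done
```

I moved all four inserts from the ejector block into the case, closed the lid and pressed it home. The job was handed in at about 77 s of the 210 s allowed.

- **Keys and inserts:** Each key went to its hard stop (the arm read about 29.93 mm; nominal is 30 mm). The inserts stand upright in a row on the case floor, about 36 mm apart, and the wells were empty afterwards.
- **Lid:** It had been knocked a few centimetres aside, so I measured it again before gripping. It went onto the gasket about square with the case.
- **Pressing down:** Two presses met a hard stop with the handle top at 76.0 mm, and fully home is 76 mm. The wrist and top views taken after the first press showed the lid square on the case.
- **Bystanders:** In that top view the tubs, vials and tweezers were where they started. The arm partly covered the brown bottle.
- **Not checked:** I saved a last top picture after the second press but did not view it.

No check failed. The only disagreements were 1 to 2 mm between the cameras, on the inserts and the case. The grip never measurably slackened.

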